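# Rake a block out of the offcut tray and lock it in the bench stop

### The arm

A 7-joint arm with a two-finger parallel gripper is mounted at the origin on the work surface; the furniture and walls round the work are solid. World frame = base frame: x ahead of the robot, y to its left, z up, the work surface at z = 0. Lengths are in mm, angles in rad, forces in N, time in s.
With the tool pointing down it reaches from about 400 to 875 mm from the base axis. Payload 6.5 kg.
Tool frame: the origin (TCP) lies at the very end of the fingers, on their centre line; the grasp point (between the pads) lies 19 mm behind it; z points along the fingers, y is the line along which they close (so a half turn about z gives the same grasp; the last joint's range is limited). The gripper opens to 85 mm and grips with 20 to 120 N. Pads are 22 mm wide; open, the fingers measure 114 mm over their backs; the gripper's body (76 mm by 85 mm) begins 54 mm behind the grasp point. The pads swing forward as they close: fully open they stand 13 mm farther back than shut.
Start: joints at [1.166, 0.536, -0.004, 1.538, 0.003, 1.067, -0.071], TCP at [216.026, -613.044, 194.49] pointing down, gripper open.
Joint ranges: [-2.7, 2.7], [-0.37, 2.16], [-1.27, 1.26], [0.24, 2.4], [-1.31, 4.45], [0.19, 1.91], [-2.76, 2.76]. Speed limits (rad/s): [2.39, 2.39, 3.14, 3.14, 3.14, 3.14, 3.14].

### API

Orientations are given as a 3x3 rotation matrix whose columns are the frame's x, y, z axes.
In Python, from plant import arm, eyes, order gives the robot as it stands.
- The arm moves only by the shell command python3 -m crank 'ROWS' [FORCE]. ROWS is JSON, a list that holds one entry, the list of rows, each a list of 5 numbers: the opening, from 0 (shut) to 1 (fully open), then the shift along the tool's x, y, z in m, then the turn about the tool's z in degrees. In form: [[[grip, x, y, z, yaw], ...]]. A call has 1 to 12 rows; each row shifts and turns the commanded pose from where the row before left it, along the tool's axes as they then stand; what a row does not reach is not made up. A row lasts 1/8 s, in which the tool goes at most 62.5 mm and 10.7 degrees, less where a joint would pass 70% of its speed; a pose out of reach is approached as far as the arm can. A call is refused whole if a number of a shift passes 0.0625 or a number of a turn 10.7, either way. A call with a gripper value outside its range is refused whole. The fingers move at their own pace and stop on an object; FORCE is the grip in N (left out, the last holds). Time passes only in rows, so rows that do not move let the fingers close. It gives the time, the measured TCP pose, the force, the opening and the grip force at its end, in the units of the state.
- arm.get_obs(): the state, without advancing time (a new reading comes with each control period).
- eyes.grab_frame(name): name is "scene" or "top" or "wrist"; returns the picture (400x640x3 uint8, red, green, blue); there is no depth.
- eyes.camera_info(name): a dict with "intrinsics" (3x3 intrinsics, pixels), "camera_from_world" (4x4, takes a point from world to camera coordinates). Camera axes: x right, y down, z forward; pixel columns grow to the right and rows downward; lengths in mm; the calibration is good to about 2 mm. A picture is of the moment at which its call begins: read the wrist's pose just before it. camera_info takes no time and is no camera call; for the wrist camera it gives the pose at the moment of the call.
- order.job_done(): hands the job in; it is judged then, once.
Trained networks look in the newest picture that a camera, given by its name, has taken for a name from the list of things; names that differ only in an ending like _2 or _b are one class to them, and where a whole thing is asked for, a point or a joint stands for the part that bears it (a point fixed in the world has none). Each returns a list of dicts, best first, with "p" (0 to 1); they miss things now and then, are a little off and sometimes report something else, mostly with a low value. They report only what shows in the picture. A call takes as long as a camera call. They do not tell look-alikes from the thing itself.
- eyes.look_for(label, camera): "point" ([x, y, z] in mm, in world coordinates, good to about 4 mm: the middle of the surface that is visible of it).
The state is a dict: "clock": time; "joint_pos": joint angles; "qd": joint speeds; "joint_efforts": joint torques, N m; "eef_pos": TCP position; "tcp_rot": TCP orientation; "ft_force": force on the tool from outside, world axes, zero at the start; "moment": the same for the moment, N m; "opening": finger opening in mm; "grip_force": force on a finger pad.
Only numpy, scipy, OpenCV 4.12 (cv2) and the standard library are available. Lean on these libraries where they do the work, as an engineer would, in place of code of your own. Each camera call takes 0.05 s, during which the arm holds its last target. There are 200 camera calls.

### The job

Take the small rubbing stone off the short hardwood block in the offcut tray and lay it flat on the bench mat behind the long fence of the bench stop. Then, without ever lifting the block, slide it out through the tray's open side and push it snug into the corner of the bench stop, its long side against the long fence and its end against the end stop, leaving the other pieces in the tray where they lie. Finally turn the keeper fully over the block.

Things in the scene. Friction and masses are not known exactly. Their poses are not given: they have to be found in the camera images.
- tray: Fixed shallow wooden offcut tray, 252 mm (x) by 240 mm (y); floor 4 mm thick, walls 6 mm thick and 45 mm high on three sides; the side at its +y is wholly open, no lip. Origin: centre of the underside, bench height. Block and longer dark piece lie side by side in it, in either order along x; the ebony strip lies along the -y wall, at least 50 mm clear of the block.
- stop: Fixed wooden L-shaped bench stop; no base plate, the block lies on the mat in its corner. Origin: inner corner, mat height. Long fence: inner face y = 0, facing the tray (-y), x = -300 to +25 mm, 30 mm thick, 22 mm high. End stop: inner face x = 0, facing -x, y = 0 to -62 mm, 25 mm thick, 22 mm high. A snug block has its centre at x = -50, y = -30 mm, long axis along x.
- keeper (a joint): Angle (rad) of a flat aluminium arm on an upright pivot on the long fence (x = -60, y = +15 mm of the stop). 0: it points to the stop's +x, along the fence; growing values turn it clockwise seen from above; 1.57 (travel ends at 1.58): it points to the stop's -y, across the block. Arm 33 to 42 mm over the mat. Under 1 N at the pin turns it; it stays where left. Starts at 0 to 0.3.
- keeper_pin (a point): Upright steel pin on the keeper's free end, to push it round by: 12 mm diameter, 65 mm from the pivot, from 42 to 76 mm over the mat. The point is on the pin's axis 68 mm over the mat; its x axis points away from the pivot.
- park (a point): A point on the free mat behind the long fence (at x = -200, y = +100 mm of the stop), good for the stone; anywhere 45 to 200 mm from the fence's inner face, on its +y side and beside its length, will do.
- block_mid (a point): Centre of the short hardwood block to be fetched: 60 (x) by 100 (y, long axis) by 28 mm (z), 0.14 kg. It lies in the tray with its long axis roughly along the tray's x, the stone on top of it.
- stone_mid (a point): Centre of the small dark grey rubbing stone: 30 (x) by 48 (y) by 24 mm (z), 0.09 kg, lying on top of the block.
- dark_mid (a point): Centre of the longer dark wood piece, 55 by 150 (y) by 30 mm, lying in the tray along the tray's y beside the block. Stays where it is.
- ebony_mid (a point): Centre of the thin fingerboard strip, 34 by 190 (y) by 14 mm, lying in the tray along its wall at -y. Stays where it is.
- spruce_mid (a point): Centre of the pale spruce stick, 22 by 75 (y) by 12 mm, lying on top of the longer dark piece. Stays where it is.
Not all that is in view belongs to the job. Leave any brown look-alike of the part that bears stone_mid alone.

How it is judged:
By the outcome, as a careful person would: the job done as asked, in the order asked, and still so for the second after the job is handed in, with the robot touching nothing.
It also fails if it takes over 72 s, if anything falls off the work surface, if the arm or the gripper's body presses on something with over 40 N, if the wrist force passes 120 N, or if a joint passes its speed limit or range.

## Working session

There is one attempt and no reset: what is moved stays moved. The work goes in short steps, Python scripts to look and compute and a shell command to move; the robot and the scene stay as the last step left them, time stands still between calls to the robot, and variables do not carry over. Pictures are saved under pics/ and viewed, at most 10 in all, crops included, and the job is handed in when it is done.

```bash
mkdir -p pics; ls; cat > h.py <<'E'
import numpy as np, cv2
from plant import arm, eyes, order
def save(cam,fn):
    im=eyes.grab_frame(cam); cv2.imwrite('pics/'+fn,cv2.cvtColor(im,cv2.COLOR_RGB2BGR)); return im
def proj(cam,p):
    i=eyes.camera_info(cam);q=np.array(i["camera_from_world"])@np.append(p,1);u=np.array(i["intrinsics"])@q[:3];return u[:2]/u[2]
def back(cam,u,v,z):
    i=eyes.camera_info(cam);T=np.linalg.inv(np.array(i["camera_from_world"]));d=T[:3,:3]@np.linalg.solve(np.array(i["intrinsics"]),[u,v,1]);o=T[:3,3];return o+d*(z-o[2])/d[2]
E
python3 - <<'E'
from h import *
s=arm.get_obs();print({k:np.round(v,3).tolist() for k,v in s.items()})
save('top','t0.png');
for n in ['tray','stop','keeper','keeper_pin','block_mid','stone_mid','dark_mid','ebony_mid','spruce_mid']:
    for r in eyes.look_for(n,'top')[:3]: print(n,round(r['p'],2),np.round(r['point']),np.round(proj('top',r['point'])))
save('scene','s0.png')
E
```

```text
pics
{'clock': 0.0, 'joint_pos': [1.166, 0.537, -0.004, 1.539, 0.003, 1.067, -0.071], 'qd': [0.001, -0.001, 0.001, 0.001, 0.001, 0.0, 0.001], 'joint_efforts': [-0.0, -58.341, 1.049, -25.911, 0.012, 0.009, 0.0], 'eef_pos': [215.783, -612.405, 193.611], 'tcp_rot': [[0.943, 0.332, -0.001], [0.332, -0.943, 0.002], [-0.0, -0.002, -1.0]], 'ft_force': [-0.368, 0.579, 0.015], 'moment': [-0.014, 0.015, -0.007], 'grip_force': 0.0, 'opening': 85.096}
tray 0.92 [ 511. -239.    4.] [387. 226.]
tray 0.7 [ 488. -308.   21.] [419. 237.]
stop 0.67 [586.  84.  20.] [250. 190.]
stop 0.23 [663.  97.  40.] [244. 156.]
keeper 0.73 [661.  98.  39.] [243. 157.]
keeper 0.34 [ 449. -192.   35.] [369. 253.]
keeper 0.32 [580.  88.  22.] [248. 193.]
keeper_pin 0.53 [664.  92.  43.] [246. 155.]
block_mid 0.95 [ 545. -195.   34.] [371. 211.]
stone_mid 0.65 [ 701. -142.   26.] [348. 143.]
stone_mid 0.52 [ 571. -192.   59.] [370. 198.]
dark_mid 0.75 [ 449. -194.   30.] [369. 253.]
ebony_mid 0.62 [ 490. -310.   19.] [420. 236.]
spruce_mid 0.9 [ 444. -166.   47.] [357. 255.]
```

```bash
python3 -c "
import cv2,numpy as np
cv2.imwrite('pics/a.png',cv2.resize(np.vstack([cv2.imread('pics/t0.png'),cv2.imread('pics/s0.png')])[:,:],(480,600)))"
```

```text
(no output)
```

View pics/t0.png

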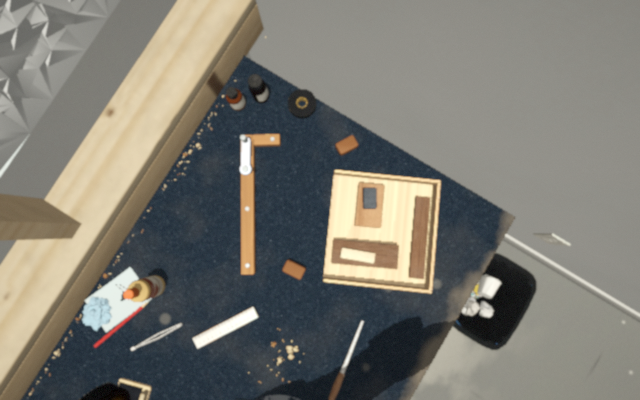

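View pics/s0.png

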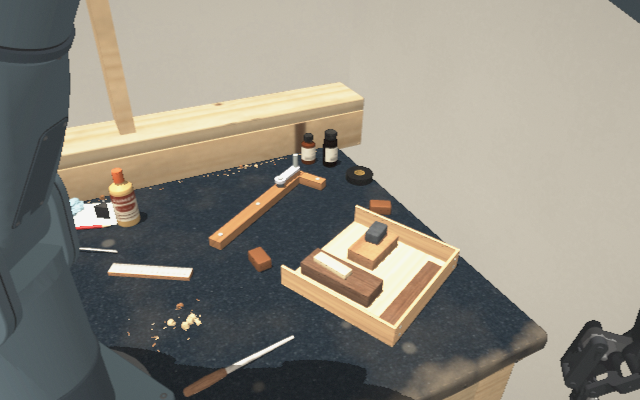

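The top view shows the tray (324–440, 172–292) open to the left, which is world +y. The block is at (369,204) with the stone at (370,198), and the dark piece at (365,253) with the spruce on it. The stop's long fence runs from (247,275) up to (246,135), its end stop is at (265,140), and the keeper is at (246,156). Brown look-alikes lie at (347,144) and (293,270). I'm moving above the block.

```bash
python3 -m crank '[[[1,0.0447,-0.028,0.003,0],[1,0.0447,-0.028,0.003,0],[1,0.0447,-0.028,0.003,0],[1,0.0447,-0.028,0,0],[1,0.0447,-0.028,0,0],[1,0.0447,-0.028,0,0],[1,0.0447,-0.028,0,0],[1,0.0447,-0.028,0,0],[1,0.0447,-0.028,0,0],[1,0.0447,-0.028,0,0],[1,0,0,0,9.7],[1,0,0,0,9.7]]]' 40
python3 -m crank '[[[1,0,0,0,0],[1,0,0,0,0]]]'
python3 - <<'E'
from h import *
s=arm.get_obs();print(s['eef_pos'],np.round(s['tcp_rot'],3).tolist(),s['clock'])
save('wrist','w1.png')
for n in ['block_mid','stone_mid','dark_mid','ebony_mid']:
    for r in eyes.look_for(n,'wrist')[:2]: print(n,round(r['p'],2),np.round(r['point']),np.round(proj('wrist',r['point'])))
print('corner',back('top',254,147,0), back('top',244,275,22),back('top',254,275,22),back('top',253,146,22))
E
```

```text
clock: 2.05
eef_pos: [545.0, -199.6, 185.5]
tcp_rot: [[1.0, -0.004, 0.0], [-0.004, -1.0, 0.0], [0.0, -0.0, -1.0]]
ft_force: [-0.5, -0.0, -0.0]
opening: 85.5
grip_force: 0.0
clock: 2.3
eef_pos: [544.5, -200.5, 185.5]
tcp_rot: [[1.0, 0.003, 0.0], [0.003, -1.0, -0.0], [0.0, 0.0, -1.0]]
ft_force: [0.0, -0.4, 0.8]
opening: 85.4
grip_force: 0.0
[ 544.51956873 -200.48541913  185.53049912] [[1.0, 0.003, 0.0], [0.003, -1.0, -0.0], [0.0, 0.0, -1.0]] 2.3
block_mid 0.92 [ 554. -200.   35.] [321. 163.]
stone_mid 0.81 [414. -21.  21.] [168. 279.]
stone_mid 0.58 [ 689. -136.   23.] [251.  14.]
dark_mid 0.72 [ 466. -197.   32.] [319. 243.]
ebony_mid 0.81 [ 507. -308.   15.] [420. 201.]
ebony_mid 0.21 [574.  85.  25.] [ 38. 141.]
corner [692.68085215  82.00154669   0.        ] [391.08115805  89.02686791  22.        ] [391.73923231  66.15795506  22.        ] [690.23582202  80.48972001  22.        ]
```

View pics/w1.png

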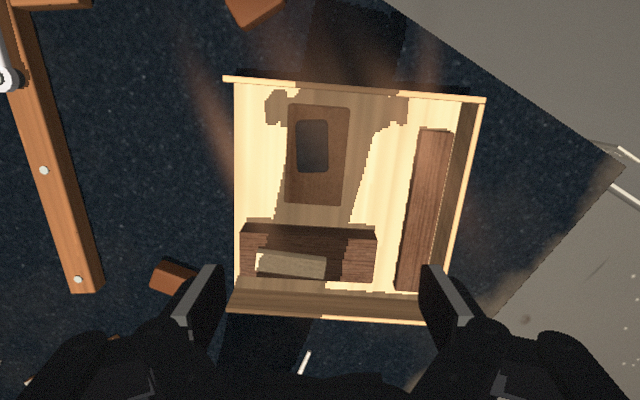

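The wrist view shows the tray. The stone's top spans (296–328, 120–173) and the block's corners are about (289,104), (350,107), (344,206) and (284,203). The dark piece starts at row 224. The fence is on the left, with its inner (right) edge from about (37,10) to (103,290).

```bash
python3 - <<'E'
from h import *
for nm,z,ps in [('stone',56,[(298,120),(327,120),(328,172),(297,172)]),('block',32,[(289,104),(350,107),(344,206),(284,203)]),('dark',34,[(241,232),(377,230),(375,283)]),('wall',45,[(224,77),(485,99),(427,323),(227,312)]),('fence in',22,[(37,10),(103,290)]),('lookalike',20,[(168,270)])]:
    q=[np.round(back('wrist',u,v,z)[:2]) for u,v in ps]; print(nm,[x.tolist() for x in q],np.mean(q,0))
E
```

```text
stone [[598.0, -179.0], [598.0, -205.0], [550.0, -206.0], [550.0, -177.0]] [ 574.   -191.75]
block [[611.0, -169.0], [608.0, -227.0], [508.0, -224.0], [511.0, -161.0]] [ 559.5  -195.25]
dark [[479.0, -114.0], [481.0, -259.0], [416.0, -260.0]] [ 458.66666667 -211.        ]
wall [[634.0, -113.0], [616.0, -349.0], [371.0, -320.0], [385.0, -94.0]] [ 501.5 -219. ]
fence in [[692.0, 57.0], [399.0, 58.0]] [545.5  57.5]
lookalike [[424.0, -22.0]] [424. -22.]
```

```bash
python3 -m crank '[[[1,0.03,-0.0085,0.04,0],[1,0,0,0.04,0],[1,0,0,0.04,0],[1,0,0,0.0285,0],[1,0,0,0,0],[0.3,0,0,0,0],[0.2,0,0,0,0],[0.2,0,0,0,0],[0.2,0,0,0,0],[0.2,0,0,0,0]]]' 40

```

```text
clock: 3.8
eef_pos: [574.6, -191.9, 37.2]
tcp_rot: [[1.0, 0.0, 0.0], [0.0, -1.0, -0.0], [0.0, 0.0, -1.0]]
ft_force: [-0.1, 0.1, 0.7]
opening: 17.3
grip_force: 0.0
```

```bash
python3 - <<'E'
from h import *
a=save('wrist','w2.png');b=save('scene','x.png')
cv2.imwrite('pics/w2b.png',cv2.cvtColor(np.vstack([a[100:400,100:540],cv2.resize(b[180:330,270:490],(440,300))]),cv2.COLOR_RGB2BGR))
E
```

```text
(no output)
```

View pics/w2b.png

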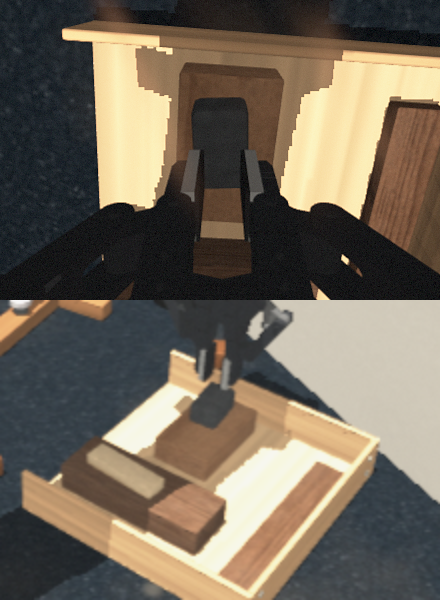

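```bash
python3 - <<'E'
from h import *
s=arm.get_obs();p=s['eef_pos'];print(p,s['opening'])
for c in ['wrist','scene','top']:
    i=eyes.camera_info(c);print(c,np.linalg.inv(np.array(i["camera_from_world"]))[:3,3].round(),'tcp',proj(c,p).round(), 'up19',proj(c,p+[0,0,19]).round(),'stonetop',proj(c,[574,-192,56]).round())
for c in ['wrist','scene','top']:
    eyes.grab_frame(c)
    for r in eyes.look_for('stone_mid',c)+eyes.look_for('block_mid',c): print(c,round(r['p'],2),np.round(r['point']),np.round(proj(c,r['point'])))
E
```

```text
[ 574.51861902 -191.86548565   37.01955306] 16.911769543884468
wrist [ 656. -192.  216.] tcp [322. 234.] up19 [322. 249.] stonetop [322. 250.]
scene [-147. -504.  646.] tcp [376. 235.] up19 [377. 227.] stonetop [377. 227.]
top [495. -82. 912.] tcp [369. 198.] up19 [370. 197.] stonetop [371. 197.]
wrist 0.82 [ 580. -191.   56.] [320. 240.]
wrist 0.7 [ 592. -196.   35.] [329. 206.]
scene 0.83 [401. -30.  24.] [259. 257.]
scene 0.33 [ 510. -258.   14.] [391. 274.]
scene 0.16 [ 535. -208.   34.] [374. 249.]
scene 0.73 [ 532. -210.   34.] [374. 251.]
top 0.86 [408. -26.  25.] [294. 269.]
top 0.79 [ 699. -139.   26.] [347. 144.]
top 0.85 [ 532. -173.   36.] [361. 216.]
```

```bash
python3 -m crank '[[[0.6,0,0,0,0],[0.6,0,0,0,0],[0.6,0,0,0,0],[0.6,0,0,0,0]]]'
python3 - <<'E'
from h import *
a=save('wrist','w3.png');b=save('scene','x3.png');b0=cv2.imread('pics/x.png')[:,:,::-1]
r=lambda b:cv2.resize(b[190:270,330:430],(400,320),interpolation=cv2.INTER_CUBIC)
cv2.imwrite('pics/c3.png',cv2.cvtColor(np.vstack([cv2.resize(a[180:380,160:480],(800,280))[:, :],np.hstack([r(b0),r(b)])]),cv2.COLOR_RGB2BGR))
E
```

```text
clock: 4.85
eef_pos: [574.5, -191.9, 37.0]
tcp_rot: [[1.0, 0.0, -0.0], [0.0, -1.0, 0.0], [-0.0, -0.0, -1.0]]
ft_force: [0.5, -0.9, 0.0]
opening: 51.2
grip_force: 0.0
```

View pics/c3.png

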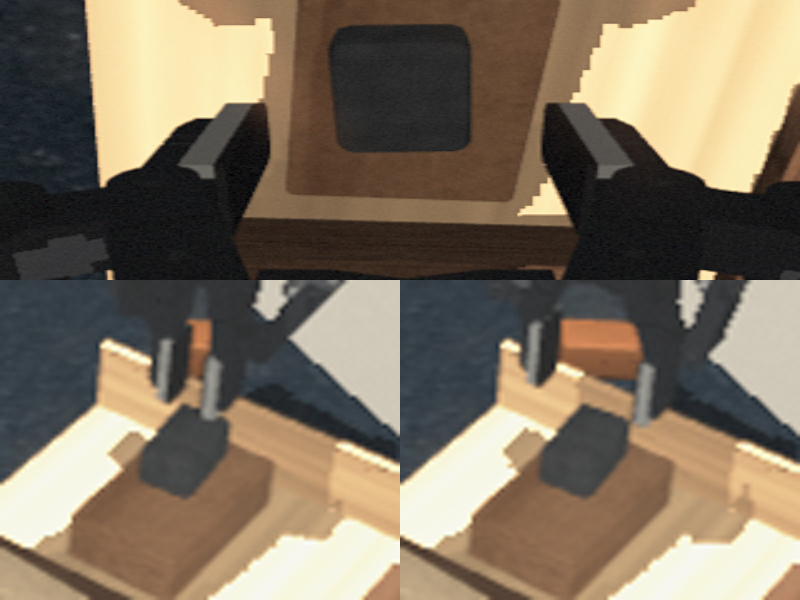

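```bash
python3 - <<'E'
from h import *
def tri(a,b):
    A=[];
    for c,(u,v) in (a,b):
        i=eyes.camera_info(c);P=np.array(i["intrinsics"])@np.array(i["camera_from_world"])[:3];A.append(P)
    X=cv2.triangulatePoints(A[0],A[1],np.array(a[1],float),np.array(b[1],float));X=(X[:3]/X[3]).ravel();return X.round(1),[(proj(c,X)-uv).round(1) for c,uv in (a,b)]
i=eyes.camera_info('wrist');print(np.array(i['intrinsics']),np.array(i['camera_from_world']).round(2))
# tips
print(tri(('wrist',(322,252)),('scene',(377,222))))
# stone top corners: wrist top-left far (+x,+y)(296,200); near(-x,-y) bottom-right (347,287)
print(tri(('wrist',(292,199)),('scene',(330+185/4,190+127/4.))))
print(tri(('wrist',(347,286)),('scene',(330+190/4,190+180/4.))))
# block top -x,-y corner and -x,+y
print(tri(('wrist',(160+.4*510,180+200/1.4)),('scene',(330+165/4,190+282/4))))
print(tri(('wrist',(160+.4*290,180+192/1.4)),('scene',(330+75/4,190+237/4))))
E
```

```text
[[337.00246637   0.         321.83489984]
 [  0.         337.00246637 199.77237576]
 [  0.           0.           1.        ]] [[ 0.0000e+00 -1.0000e+00 -0.0000e+00 -1.9196e+02]
 [-9.5000e-01 -0.0000e+00  3.2000e-01  5.5327e+02]
 [-3.2000e-01  0.0000e+00 -9.5000e-01  4.1310e+02]
 [ 0.0000e+00  0.0000e+00  0.0000e+00  1.0000e+00]]
(array([ 577.7, -190.5,   66.3]), [array([-2.9,  1. ]), array([0.3, 0.1])])
(array([ 600.4, -177.5,   48. ]), [array([ 2.6, -0.9]), array([-0.3, -0.1])])
(array([ 552.4, -205. ,   56.5]), [array([-1. ,  0.3]), array([0.1, 0. ])])
(array([ 506.8, -218.2,   30.2]), [array([-2.4,  0.9]), array([0.4, 0.1])])
(array([ 512.2, -163.6,   29.6]), [array([ 3.2, -1. ]), array([-0.5, -0.3])])
```

The fingers are clear above the stone. Triangulation puts their tips at z≈66, while the reported TCP is 37, so the reported TCP is about 29 mm past the visible tips. I'll lower in steps and watch the force.

```bash
python3 -m crank '[[[0.6,0.001,0,0.01,0],[0.6,0,0,0.01,0],[0.6,0,0,0,0]]]'
python3 -m crank '[[[0.2,0,0,0.003,0],[0.2,0,0,0,0],[0.2,0,0,0,0],[0.2,0,0,0,0],[0.2,0,0,0,0]]]' 40
```

```text
clock: 5.32
eef_pos: [574.4, -191.5, 15.5]
tcp_rot: [[1.0, 0.0, -0.002], [0.0, -1.0, 0.001], [-0.002, -0.001, -1.0]]
ft_force: [-0.1, -0.0, 0.6]
opening: 51.3
grip_force: 0.0
clock: 5.95
eef_pos: [575.5, -191.8, 14.0]
tcp_rot: [[1.0, 0.0, 0.0], [0.0, -1.0, 0.0], [0.0, -0.0, -1.0]]
ft_force: [0.1, -0.2, -1.5]
opening: 28.3
grip_force: 39.5
```

The stone is gripped at 28 mm. I'll lift it and carry it to the mat behind the fence.

```bash
python3 -m crank '[[[0.2,0,0,-0.02,0],[0.2,0,0,-0.03,0],[0.2,0,0,-0.03,0],[0.2,-0.0136,-0.0524,0,0],[0.2,-0.0136,-0.0524,0,0],[0.2,-0.0136,-0.0524,0,0],[0.2,-0.0136,-0.0524,0,0],[0.2,-0.0136,-0.0524,0,0],[0.2,-0.0136,-0.0524,0,0],[0.2,-0.0136,-0.0524,0,0],[0.2,0,0,0,0],[0.2,0,0,0,0]]]'
python3 - <<'E'
from h import *
print(proj('top',[480,175,0]))
a=save('wrist','w4.png');b=save('scene','x4.png')
for n in ['stop','keeper','keeper_pin','stone_mid']:
    for c in ['wrist','scene']:
        for r in eyes.look_for(n,c)[:2]: print(n,c,round(r['p'],2),np.round(r['point']))
cv2.imwrite('pics/c4.png',cv2.cvtColor(np.vstack([a[:300],b[100:400]])[:, :],cv2.COLOR_RGB2BGR))
E
```

```text
clock: 7.45
eef_pos: [480.8, 174.5, 94.9]
tcp_rot: [[1.0, 0.0, 0.001], [0.0, -1.0, -0.0], [0.001, 0.0, -1.0]]
ft_force: [0.1, -0.9, 0.4]
opening: 28.2
grip_force: 39.7
[211.13650798 234.78359181]
stop wrist 0.78 [529.  95.  25.]
stop scene 0.74 [566.  76.  27.]
keeper scene 0.61 [666.  89.  42.]
keeper_pin scene 0.73 [669.  90.  42.]
stone_mid wrist 0.57 [485. 173. 139.]
stone_mid scene 0.96 [402. -34.  28.]
stone_mid scene 0.87 [ 694. -143.   24.]
```

View pics/c4.png

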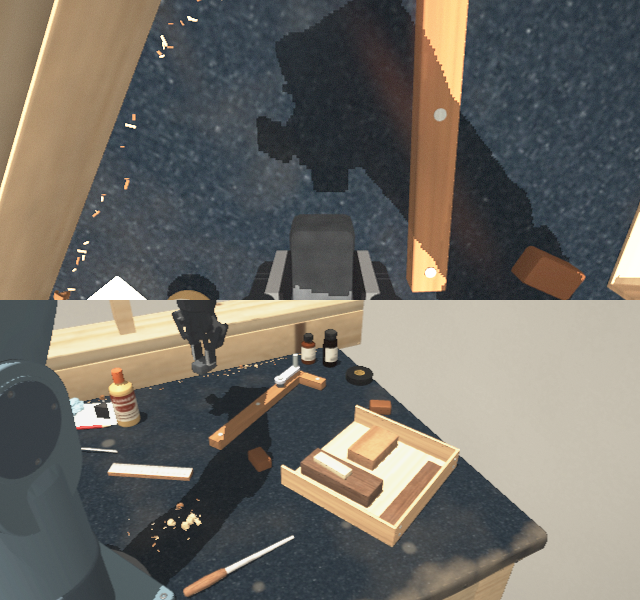

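The held stone is between the fingers. The mat beneath it is free, with the fence to the right (cols 413–465) and the bottle behind on the left. I'll set the stone down.

```bash
python3 - <<'E'
from h import *
print([back('wrist',u,v,22).round(1) for u,v in [(448,280),(464,60),(467,10),(410,280),(415,60)]],arm.get_obs()['eef_pos'])
E
python3 -m crank '[[[0.2,0,0,0.03,0],[0.2,0,0,0.03,0],[0.2,0,0,0.03,0],[0.2,0,0,0.016,0],[0.2,0,0,0,0]]]'
python3 -m crank '[[[0.2,0,0,0.002,0],[0.2,0,0,0.002,0]]]'
```

```text
[array([405.3,  67.1,  22. ]), array([579.3,  76.6,  22. ]), array([609.9,  78.7,  22. ]), array([405.3,  99.5,  22. ]), array([579.3, 110.4,  22. ])] [480.30624255 174.57947001  93.93103448]
clock: 8.57
eef_pos: [479.6, 174.7, -12.7]
tcp_rot: [[1.0, 0.0, -0.002], [0.0, -1.0, -0.001], [-0.002, 0.001, -1.0]]
ft_force: [0.3, -0.0, -1.3]
opening: 28.3
grip_force: 39.7
clock: 8.82
eef_pos: [481.1, 175.2, -15.2]
tcp_rot: [[1.0, 0.0, 0.002], [0.0, -1.0, 0.001], [0.002, -0.001, -1.0]]
ft_force: [0.8, 1.3, -0.4]
opening: 28.4
grip_force: 39.7
```

```bash
python3 -m crank '[[[0.2,0,0,0.0015,0],[0.2,0,0,0.001,0],[0.2,0,0,0,0]]]'
```

```text
clock: 9.2
eef_pos: [480.5, 174.9, -18.2]
tcp_rot: [[1.0, 0.0, 0.0], [0.0, -1.0, 0.0], [0.0, -0.0, -1.0]]
ft_force: [-0.4, -0.7, 3.3]
opening: 28.5
grip_force: 40.1
```

```bash
python3 -m crank '[[[0.4,0,0,0,0],[0.5,0,0,0,0],[0.5,0,0,0,0],[0.5,0,0,-0.03,0],[0.5,0,0,-0.04,0],[0.6,0,0,-0.05,0],[0.6,0,0,0,0]]]'
python3 - <<'E'
from h import *
print(np.round(arm.get_obs()['joint_pos'],2))
eyes.grab_frame('wrist')
for r in eyes.look_for('stone_mid','wrist')[:3]: print(r)
E
```

```text
clock: 10.07
eef_pos: [483.1, 176.0, 105.0]
tcp_rot: [[1.0, -0.0, 0.007], [-0.0, -1.0, 0.003], [0.007, -0.003, -1.0]]
ft_force: [0.5, 0.7, -0.8]
opening: 51.3
grip_force: 0.0
[-0.31  0.43 -0.15  1.97  0.1   0.74 -2.09]
{'point': [482.0, 174.7, 25.2], 'p': 0.76}
```

```bash
python3 -m crank '[[[0.6,0.00925,0.053,0,0],[0.6,0.00925,0.053,0,0],[0.6,0.00925,0.053,0,0],[0.6,0.00925,0.053,0,0],[0.6,0.00925,0.053,0,0],[0.6,0.00925,0.053,0,0],[0.6,0.00925,0.053,0,0],[0.6,0.00925,0.053,0,0],[0.6,0,0,0,-10.6],[0.6,0,0,0,-10.6],[0.6,0,0,0,-10.6],[0.6,0,0,0,-10.6]]]'
python3 -m crank '[[[0.6,0,0,0,-10.6],[0.6,0,0,0,-10.6],[0.6,0,0,0,-10.6],[0.6,0,0,0,-10.6],[0.6,0,0,0,0]]]'
python3 - <<'E'
from h import *
s=arm.get_obs();print(s['eef_pos'],np.round(s['tcp_rot'],3).tolist())
a=save('wrist','w5.png')
b=save('top','t5.png')
cv2.imwrite('pics/c5.png',cv2.cvtColor(np.hstack([a,cv2.resize(b[120:320,180:460],(560,400))])[:, 200:1000],cv2.COLOR_RGB2BGR))
for n in ['block_mid','dark_mid']:
    for c in ['wrist']:
        for r in eyes.look_for(n,c)[:1]: print(n,c,round(r['p'],2),np.round(r['point']))
E
```

```text
clock: 11.68
eef_pos: [553.1, -248.5, 99.4]
tcp_rot: [[0.734, 0.679, -0.003], [0.679, -0.734, 0.001], [-0.001, -0.003, -1.0]]
ft_force: [0.5, 0.0, 1.2]
opening: 51.2
grip_force: 0.0
clock: 12.3
eef_pos: [553.2, -248.6, 99.7]
tcp_rot: [[0.092, 0.996, -0.003], [0.996, -0.092, 0.002], [0.002, -0.003, -1.0]]
ft_force: [0.3, 1.1, -0.1]
opening: 51.2
grip_force: 0.0
[ 553.22060663 -248.63777577   99.66581255] [[0.092, 0.996, -0.003], [0.996, -0.092, 0.002], [0.002, -0.003, -1.0]]
block_mid wrist 0.7 [ 555. -194.   34.]
dark_mid wrist 0.97 [ 462. -182.   29.]
```

```bash
python3 -c "
import cv2
a=cv2.imread('pics/w5.png');cv2.imwrite('pics/c5.png',a)"
```

```text
(no output)
```

View pics/c5.png

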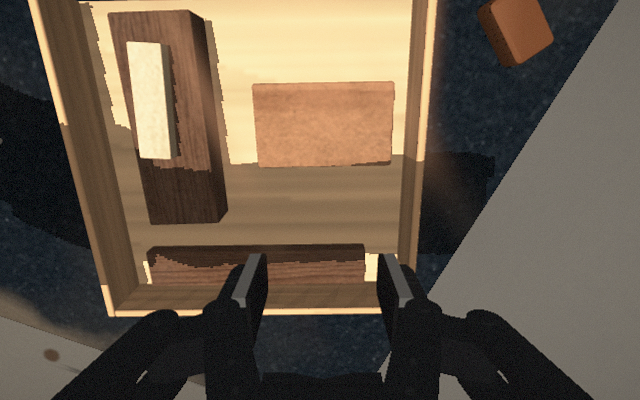

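The wrist view shows the block's top at (252,84), (394,83), (391,164), (259,166), the ebony's edge at row 245, and the dark piece's right side at col 227. All are as before.

```bash
python3 - <<'E'
from h import *
for z,ps in [(32,[(252,84),(394,83),(391,162),(259,164)]),(18,[(148,246),(364,244)]),(34,[(190,11),(215,215)]),(45,[(440,0),(417,255)]),(4,[(404,0),(385,255)])]:
    print(z,[back('wrist',u,v,z)[:2].round().tolist() for u,v in ps])
E
```

```text
32 [[513.0, -161.0], [612.0, -169.0], [608.0, -225.0], [509.0, -218.0]]
18 [[400.0, -283.0], [585.0, -298.0]]
34 [[480.0, -113.0], [469.0, -254.0]]
45 [[638.0, -124.0], [624.0, -298.0]]
4 [[626.0, -114.0], [605.0, -318.0]]
```

```bash
python3 -m crank '[[[0.6,-0.002,0.007,0.03,0],[0.6,0,0,0.03,0],[0.6,0,0,0.03,0],[0.6,0,0,0.015,0],[0.6,0,0,0.006,0],[0.6,0,0,0,0]]]'
python3 -m crank '[[[0.6,0.008,0,0,0],[0.6,0.008,0,0,0],[0.6,0.008,0,0,0],[0.6,0.008,0,0,0],[0.6,0,0,0,0]]]'
python3 - <<'E'
from h import *
eyes.grab_frame('wrist');save('wrist','w6.png')
for r in eyes.look_for('block_mid','wrist')[:1]: print(round(r['p'],2),np.round(r['point']))
E
```

```text
clock: 13.25
eef_pos: [561.6, -251.8, -9.1]
tcp_rot: [[0.091, 0.996, 0.001], [0.996, -0.091, -0.0], [-0.0, 0.001, -1.0]]
ft_force: [0.3, 0.3, 1.0]
opening: 51.4
grip_force: 0.0
clock: 13.88
eef_pos: [564.5, -218.8, -9.2]
tcp_rot: [[0.089, 0.996, 0.001], [0.996, -0.089, 0.0], [0.0, 0.001, -1.0]]
ft_force: [0.6, 0.3, 0.0]
opening: 51.5
grip_force: 0.1
0.68 [ 561. -175.   34.]
```

```bash
python3 -m crank '[[[0.6,0.01,0,0,0],[0.6,0.01,0,0,0],[0.6,0.01,0,0,0],[0.6,0.01,0,0,0],[0.6,0.01,0,0,0],[0.6,0.01,0,0,0],[0.6,0.01,0,0,0],[0.6,0.01,0,0,0],[0.6,0.01,0,0,0],[0.6,0.01,0,0,0],[0.6,0.01,0,0,0],[0.6,0,0,0,0]]]'
python3 - <<'E'
from h import *
save('wrist','w7.png');save('top','t7.png')
for c in ['wrist','top']:
  for r in eyes.look_for('block_mid',c)[:1]: print(round(r['p'],2),np.round(r['point']))
E
```

```text
clock: 15.52
eef_pos: [573.9, -108.4, -9.7]
tcp_rot: [[0.088, 0.996, -0.0], [0.996, -0.088, 0.001], [0.001, -0.001, -1.0]]
ft_force: [0.6, 0.1, -0.8]
opening: 51.6
grip_force: 0.0
0.67 [567. -69.  30.]
0.83 [552. -54.  31.]
```

View pics/w7.png

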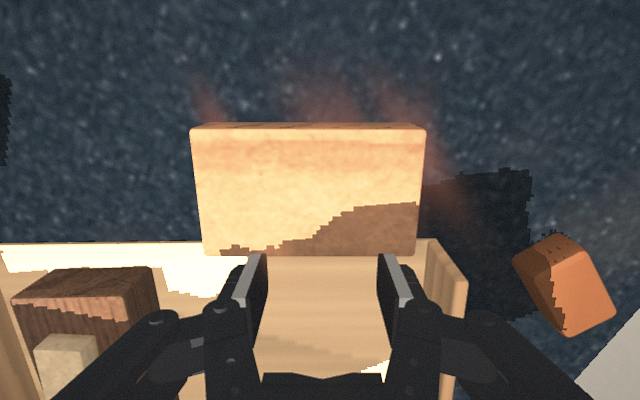

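The block is almost out: its rear edge is at row 255 and the tray's edge at row 243. The other pieces haven't moved. I'll keep pushing, turning to the fence's yaw.

```bash
python3 -m crank '[[[0.6,0.01,0,0,0],[0.6,0.01,0,0,0],[0.6,0.01,0,0,0],[0.6,0.01,0,0.004,-1],[0.6,0.01,0,0,-1.5],[0.6,0.01,0,0,-1.5],[0.6,0.01,0,0,-1.5],[0.6,0.01,0,0,-1.5],[0.6,0.01,0,0,-1],[0.6,0,0,0,0]]]'
python3 - <<'E'
from h import *
save('wrist','w8.png')
for r in eyes.look_for('block_mid','wrist')[:1]: print(round(r['p'],2),np.round(r['point']))
E
```

```text
clock: 16.98
eef_pos: [580.8, -21.1, -11.9]
tcp_rot: [[-0.05, 0.999, 0.004], [0.999, 0.05, -0.002], [-0.002, 0.003, -1.0]]
ft_force: [-0.4, -3.6, 13.2]
opening: 51.3
grip_force: 6.2
0.7 [574. -33.  30.]
```

View pics/w8.png

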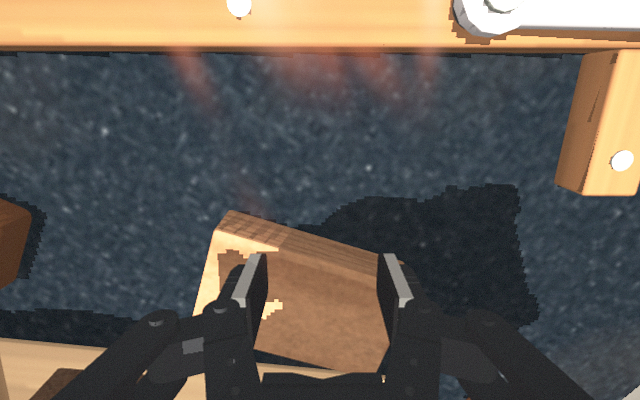

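The fingers rode over the block after it dropped off the tray floor: the block is skewed under the tips, with its top-far edge from (228,211) to (400,262). So the tips sit about 40 mm above the reported TCP at this opening. I'll lift off, back away and measure.

```bash
python3 -m crank '[[[0.6,0,0,-0.02,0],[0.6,-0.04,0,-0.04,0],[0.6,-0.04,0,-0.03,0],[0.6,-0.03,0,0,0],[0.6,0,0,0,0],[0.6,0,0,0,0]]]'
python3 - <<'E'
from h import *
a=save('wrist','w9.png')
for n in ['block_mid','stop','keeper_pin']:
  for r in eyes.look_for(n,'wrist')[:1]: print(n,round(r['p'],2),np.round(r['point']),proj('wrist',r['point']))
b=save('top','t9.png')
for r in eyes.look_for('block_mid','top')[:1]: print(round(r['p'],2),np.round(r['point']))
E
```

```text
clock: 17.82
eef_pos: [583.8, -128.7, 76.6]
tcp_rot: [[-0.05, 0.999, -0.0], [0.999, 0.05, 0.001], [0.001, -0.0, -1.0]]
ft_force: [-0.2, 1.0, -0.6]
opening: 51.1
grip_force: 0.0
block_mid 0.77 [570. -41.  28.] [306.68221687  76.88706658]
0.95 [572. -46.  27.]
```

View pics/w9.png

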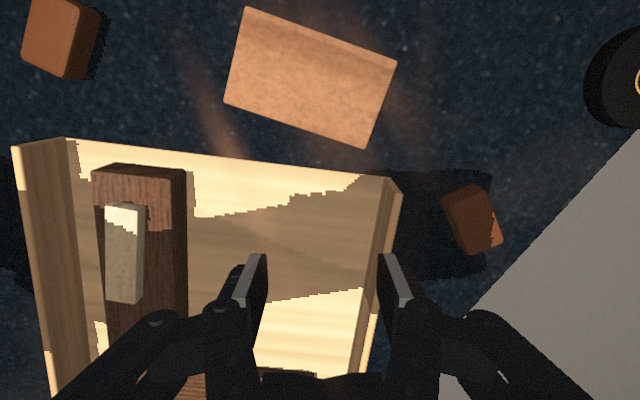

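The block lies flat on the mat between tray and fence. Its top corners are (246,8), (396,62), (364,149) and (224,101), so it's turned clockwise. The tray pieces are unmoved. That was my last picture, so I'll use numbers from here.

```bash
cat >> h.py <<'E'
def blockpose(cam, seed, z=28):
    """block top by colour/connected region round a seed world point -> centre, yaw"""
    im=cv2.GaussianBlur(eyes.grab_frame(cam),(3,3),0); hsv=cv2.cvtColor(im,cv2.COLOR_RGB2HSV)
    m=((hsv[...,0]<22)&(hsv[...,1]>50)&(hsv[...,2]>60)).astype(np.uint8)
    n,l,st,ce=cv2.connectedComponentsWithStats(m,connectivity=4)
    u,v=proj(cam,seed).astype(int); k=l[v,u]
    ys,xs=np.where(l==k); P=np.array([back(cam,a,b,z)[:2] for a,b in zip(xs,ys)],np.float32)
    (c,s,a)=cv2.minAreaRect(P)
    if s[0]<s[1]: a+=90
    a=(a+90)%180-90
    return np.round(c,1),np.round(s,1),round(a,1),k,len(xs)
E
python3 - <<'E'
from h import *
print([back('wrist',u,v,28)[:2].round().tolist() for u,v in [(246,8),(396,62),(364,149),(224,101)]])
print('tray edge',[back('wrist',u,v,4)[:2].round().tolist() for u,v in [(75,143),(370,176)]],'look',back('wrist',60,45,15).round(),back('wrist',472,222,15).round())
print(blockpose('wrist',[570,-42,28])); print(blockpose('top',[570,-42,28]))
# fence in w8 (pose: TCP -21.1): use crude reported pose
E
```

```text
[[532.0, -5.0], [625.0, -31.0], [610.0, -86.0], [517.0, -60.0]]
tray edge [[398.0, -97.0], [620.0, -111.0]] look [407. -30.  15.] [ 700. -140.   15.]Traceback (most recent call last):
  File "<stdin>", line 4, in <module>
  File "h.py", line 15, in blockpose
    ys,xs=np.where(l==k); P=np.array([back(cam,a,b,z)[:2] for a,b in zip(xs,ys)],np.float32)
                                      ~~~~^^^^^^^^^^^
  File "h.py", line 8, in back
    i=eyes.camera_info(cam);T=np.linalg.inv(np.array(i["camera_from_world"]));d=T[:3,:3]@np.linalg.solve(np.array(i["intrinsics"]),[u,v,1]);o=T[:3,3];return o+d*(z-o[2])/d[2]
ValueError: time passes only in moves, steps and waits
```

```bash
python3 - <<'E'
s=open('h.py').read()
s=s.replace("P=np.array([back(cam,a,b,z)[:2] for a,b in zip(xs,ys)],np.float32)","""
    i=eyes.camera_info(cam);T=np.linalg.inv(np.array(i["camera_from_world"]));o=T[:3,3]
    d=T[:3,:3]@np.linalg.solve(np.array(i["intrinsics"]),np.vstack([xs,ys,np.ones(len(xs))]));P=(o[:,None]+d*(z-o[2])/d[2])[:2].T.astype(np.float32)""")
open('h.py','w').write(s)
E
python3 - <<'E'
from h import *
print(blockpose('wrist',[570,-42,28])); print(blockpose('top',[570,-42,28]))
E
python3 -m crank '[[[0.6,0.039,-0.024,0,0],[0.6,0,0,0,9.2],[0.6,0,0,0,9.2],[0.6,0,0,0.04,0],[0.6,0,0,0.03,0],[0.6,0,0,0.025,0],[0.6,0,0,0.006,0],[0.6,0,0,0,0]]]'
```

```text
(array([ 500.6, -164.1]), array([334.8, 272.9]), 85.8, np.int32(4), 72751)
(array([570.3, -44.4]), array([ 64.9, 104.7]), -15.5, np.int32(14), 1272)
clock: 19.27
eef_pos: [558.3, -92.5, -24.3]
tcp_rot: [[0.269, 0.963, 0.0], [0.963, -0.269, 0.0], [0.0, 0.0, -1.0]]
ft_force: [-0.6, 0.6, 0.5]
opening: 51.1
grip_force: 0.0
```

```bash
python3 -m crank '[[[0.6,0,0,0.004,0],[0.6,0.005,0,0,0],[0.6,0.008,0,0,0],[0.6,0.008,0,0,0],[0.6,0.008,0,0,-2],[0.6,0.008,0,0,-2],[0.6,0.008,0,0,-2],[0.6,0,0,0,0]]]'
python3 - <<'E'
from h import *
print(blockpose('top',[577,-15,28])); eyes.grab_frame('top')
for c in ['top','wrist']:
  eyes.grab_frame(c)
  for r in eyes.look_for('block_mid',c)[:1]: print(round(r['p'],2),np.round(r['point']))
E
```

```text
clock: 20.27
eef_pos: [569.5, -47.7, -28.6]
tcp_rot: [[0.165, 0.986, 0.0], [0.986, -0.165, 0.001], [0.001, -0.0, -1.0]]
ft_force: [-1.3, 0.5, 0.1]
opening: 51.2
grip_force: 0.0
(array([582.4, -65.7]), array([ 930.9, 1533. ]), -88.9, np.int32(0), 207541)
0.7 [576.  -1.  28.]
```

```bash
python3 -m crank '[[[0.6,0.008,0,0,-2],[0.6,0.008,0,0,-2.5],[0.6,0.008,0,0,-2.5],[0.6,0.008,0,0,-2.5],[0.6,0.006,0,0,-2.5],[0.6,0.005,0,0,0],[0.6,0,0,0,0]]]'
python3 - <<'E'
from h import *
eyes.grab_frame('wrist')
for r in eyes.look_for('block_mid','wrist')[:1]: print(round(r['p'],2),np.round(r['point']))
E
python3 -m crank '[[[0.6,0.004,0,0,0],[0.6,0.003,0,0,0],[0.6,0,0,0,0]]]'
```

```text
clock: 21.45
eef_pos: [572.6, -5.6, -28.5]
tcp_rot: [[-0.043, 0.999, -0.0], [0.999, 0.043, 0.0], [0.0, -0.0, -1.0]]
ft_force: [0.3, 0.4, -0.5]
opening: 51.6
grip_force: 0.0
0.78 [570.  40.  30.]
clock: 21.92
eef_pos: [572.4, 1.2, -28.5]
tcp_rot: [[-0.043, 0.999, 0.0], [0.999, 0.043, 0.0], [0.0, 0.0, -1.0]]
ft_force: [0.8, 0.4, -0.5]
opening: 51.3
grip_force: 0.0
```

```bash
python3 -m crank '[[[0.6,0.003,0,0,0],[0.6,0.002,0,0,0],[0.6,0,0,0,0]]]'; python3 -m crank '[[[0.6,0.002,0,0,0],[0.6,0.002,0,0,0],[0.6,0,0,0,0]]]'
```

```text
clock: 22.3
eef_pos: [572.5, 3.9, -28.5]
tcp_rot: [[-0.041, 0.999, 0.0], [0.999, 0.041, -0.002], [-0.002, 0.0, -1.0]]
ft_force: [1.7, -5.0, -0.2]
opening: 51.4
grip_force: 2.5
clock: 22.68
eef_pos: [572.5, 3.8, -28.5]
tcp_rot: [[-0.039, 0.999, -0.0], [0.999, 0.039, -0.007], [-0.007, -0.0, -1.0]]
ft_force: [1.4, -13.6, 1.6]
opening: 51.1
grip_force: 6.5
```

Contact with the fence at about 14 N. I'll back off, lift and measure.

```bash
python3 -m crank '[[[0.6,-0.02,0,0,0],[0.6,0,0,-0.04,0],[0.4,0,0,-0.06,0],[0.2,0,-0.06,0,0],[0,0,-0.06,0,0],[0,0,-0.03,0,0],[0,0,0,0,0],[0,0,0,0,0]]]'
python3 - <<'E'
from h import *
print(blockpose('top',[572,45,28]))
for c in ['top','wrist']:
  eyes.grab_frame(c)
  for r in eyes.look_for('block_mid',c)[:1]: print(c,round(r['p'],2),np.round(r['point']))
E
```

```text
clock: 23.68
eef_pos: [424.3, -16.3, 71.8]
tcp_rot: [[-0.042, 0.999, 0.002], [0.999, 0.042, 0.001], [0.001, 0.002, -1.0]]
ft_force: [0.5, 0.1, -0.1]
opening: 0.3
grip_force: 0.0
(array([573.4,  58.8]), array([293.7,  92.8]), 2.0, np.int32(9), 3005)
top 0.91 [571.  45.  27.]
wrist 0.76 [564.  50.  26.]
```

```bash
python3 -m crank '[[[0,0.029,0.036,0,0],[0,0.029,0.036,0,0],[0,0,0,0.04,0],[0,0,0,0.03,0],[0,0,0,0.012,0],[0,0,0,0.005,0],[0,0,0,0,0]]]'
python3 -m crank '[[[0,0,0.008,0,0],[0,0,0.01,0,0],[0,0,0.01,0,0],[0,0,0.01,0,0],[0,0,0.01,0,0],[0,0,0,0,0]]]'
python3 - <<'E'
from h import *
for c in ['top','wrist']:
  eyes.grab_frame(c)
  for r in eyes.look_for('block_mid',c)[:1]: print(c,round(r['p'],2),np.round(r['point']))
E
```

```text
clock: 24.8
eef_pos: [493.0, 44.5, -15.0]
tcp_rot: [[-0.042, 0.999, 0.001], [0.999, 0.042, 0.0], [0.0, 0.001, -1.0]]
ft_force: [-0.4, -0.2, -0.2]
opening: -0.4
grip_force: 0.0
clock: 25.55
eef_pos: [542.2, 46.6, -15.2]
tcp_rot: [[-0.042, 0.999, 0.002], [0.999, 0.042, 0.001], [0.001, 0.002, -1.0]]
ft_force: [0.9, -0.1, 1.6]
opening: -0.0
grip_force: 1.0
top 0.77 [620.  28.  27.]
wrist 0.95 [603.  57.  28.]
```

```bash
python3 -m crank '[[[0,0,0.01,0,0],[0,0,0.01,0,0],[0,0,0.007,0,0],[0,0,0.003,0,0],[0,0,0,0,0]]]'
python3 -m crank '[[[0,0,0.003,0,0],[0,0,0.002,0,0],[0,0,0.002,0,0],[0,0,0,0,0]]]'
```

```text
clock: 26.38
eef_pos: [568.7, 47.7, -15.3]
tcp_rot: [[-0.042, 0.999, -0.003], [0.999, 0.042, -0.001], [-0.001, -0.003, -1.0]]
ft_force: [-4.4, -0.5, 9.9]
opening: -0.4
grip_force: 5.2
clock: 26.88
eef_pos: [575.4, 48.0, -15.3]
tcp_rot: [[-0.042, 0.999, -0.004], [0.999, 0.042, -0.001], [-0.001, -0.004, -1.0]]
ft_force: [-5.6, -0.8, 10.8]
opening: -0.4
grip_force: 5.5
```

```bash
python3 - <<'E'
from h import *
for c in ['top','wrist','scene']:
  eyes.grab_frame(c)
  for r in eyes.look_for('block_mid',c)[:2]: print(c,round(r['p'],2),np.round(r['point']),proj(c,r['point']).round())
s=arm.get_obs();p=s['eef_pos'];print(p)
# sample wrist column profile along block top axis
im=save('wrist','w10.png');
for x in range(540,720,6):
    u,v=proj('wrist',[x,46+(x-640)*.05,28]).round().astype(int)
    if 0<=u<640 and 0<=v<400: print(x,(u,v),im[v,u].tolist(),end=' ')
E
```

```text
top 0.57 [653.  30.  30.] [274. 161.]
wrist 0.56 [636.  57.  28.] [455. 262.]
scene 0.6 [628.  31.  29.] [300. 192.]
[575.41579185  48.05272609 -15.28542867]
540 (np.int64(245), np.int64(284)) [48, 57, 67] 546 (np.int64(258), np.int64(284)) [53, 64, 73] 552 (np.int64(271), np.int64(284)) [54, 66, 77] 558 (np.int64(284), np.int64(284)) [56, 64, 74] 564 (np.int64(297), np.int64(284)) [47, 43, 49] 570 (np.int64(310), np.int64(284)) [142, 140, 131] 576 (np.int64(323), np.int64(284)) [35, 31, 37] 582 (np.int64(336), np.int64(284)) [139, 134, 130] 588 (np.int64(349), np.int64(284)) [48, 45, 48] 594 (np.int64(361), np.int64(284)) [166, 118, 86] 600 (np.int64(374), np.int64(284)) [162, 118, 88] 606 (np.int64(387), np.int64(284)) [163, 118, 86] 612 (np.int64(400), np.int64(284)) [169, 125, 89] 618 (np.int64(413), np.int64(284)) [160, 117, 83] 624 (np.int64(426), np.int64(284)) [166, 121, 89] 630 (np.int64(439), np.int64(284)) [172, 127, 91] 636 (np.int64(452), np.int64(284)) [168, 123, 90] 642 (np.int64(465), np.int64(283)) [170, 123, 92] 648 (np.int64(478), np.int64(283)) [167, 126, 90] 654 (np.int64(491), np.int64(283)) [168, 125, 92] 660 (np.int64(504), np.int64(283)) [160, 114, 82] 666 (np.int64(518), np.int64(283)) [168, 122, 92] 672 (np.int64(531), np.int64(283)) [166, 121, 91] 678 (np.int64(544), np.int64(283)) [170, 125, 93] 684 (np.int64(557), np.int64(283)) [150, 102, 70] 690 (np.int64(570), np.int64(283)) [240, 172, 115] 696 (np.int64(583), np.int64(283)) [254, 219, 146] 702 (np.int64(596), np.int64(283)) [253, 213, 142] 708 (np.int64(609), np.int64(283)) [254, 214, 142] 714 (np.int64(622), np.int64(283)) [43, 55, 68]
```

```bash
python3 -m crank '[[[0,0,-0.006,0,0],[0,0,0,0.003,0],[0,0,0,0.003,0],[0,0,0,0,0]]]'
python3 -m crank '[[[0,0,0.003,0,0],[0,0,0.003,0,0],[0,0,0.002,0,0],[0,0,0,0,0]]]'
python3 -m crank '[[[0,0,0.002,0,0],[0,0,0.002,0,0],[0,0,0,0,0]]]'
```

```text
clock: 27.72
eef_pos: [570.9, 47.6, -22.2]
tcp_rot: [[-0.042, 0.999, -0.001], [0.999, 0.042, -0.0], [-0.0, -0.001, -1.0]]
ft_force: [-0.4, -1.5, -0.1]
opening: -0.3
grip_force: 0.2
clock: 28.22
eef_pos: [579.9, 48.1, -21.4]
tcp_rot: [[-0.042, 0.999, 0.001], [0.999, 0.042, 0.0], [0.0, 0.001, -1.0]]
ft_force: [1.0, -0.3, 0.5]
opening: 0.3
grip_force: 0.0
clock: 28.6
eef_pos: [581.9, 48.0, -21.8]
tcp_rot: [[-0.042, 0.999, -0.003], [0.999, 0.042, -0.001], [-0.001, -0.003, -1.0]]
ft_force: [-4.9, -1.1, 2.8]
opening: 0.2
grip_force: 2.6
```

```bash
python3 -m crank '[[[0,0,0.002,0,0],[0,0,0.002,0,0],[0,0,0,0,0]]]'
python3 -m crank '[[[0,0,0.002,0,0],[0,0,0.002,0,0],[0,0,0,0,0]]]'
```

```text
clock: 28.98
eef_pos: [581.9, 47.9, -22.4]
tcp_rot: [[-0.043, 0.999, -0.01], [0.999, 0.043, -0.002], [-0.002, -0.01, -1.0]]
ft_force: [-14.5, -1.2, 11.1]
opening: -0.2
grip_force: 7.4
clock: 29.35
eef_pos: [581.8, 47.8, -23.0]
tcp_rot: [[-0.043, 0.999, -0.017], [0.999, 0.043, -0.004], [-0.003, -0.017, -1.0]]
ft_force: [-24.2, -2.0, 18.5]
opening: -0.0
grip_force: 12.3
```

```bash
python3 -m crank '[[[0,0,-0.02,0,0],[0,0,0,-0.05,0],[0.3,-0.06,0.02,-0.03,0],[0.6,-0.01,0.05,0,0],[0.6,0,0.018,0,0],[0.6,0,0,0.04,0],[0.6,0,0,0.03,0],[0.6,0,0,0.013,0],[0.6,0,0,0,0]]]'
```

```text
clock: 30.48
eef_pos: [659.7, -12.1, -28.1]
tcp_rot: [[-0.042, 0.999, -0.001], [0.999, 0.042, 0.0], [0.0, -0.001, -1.0]]
ft_force: [-0.4, 0.7, 0.5]
opening: 51.1
grip_force: 0.0
```

```bash
python3 -m crank '[[[0.6,0,-0.018,0,0],[0.6,0.006,0,0,0],[0.6,0.006,0,0,0],[0.6,0.004,0,0,0],[0.6,0,0,0,0]]]'
python3 -m crank '[[[0.6,0.002,0,0,0],[0.6,0.002,0,0,0],[0.6,0.002,0,0,0],[0.6,0,0,0,0]]]'
```

```text
clock: 31.1
eef_pos: [641.6, 3.9, -27.6]
tcp_rot: [[-0.043, 0.999, 0.0], [0.999, 0.043, 0.0], [0.0, 0.0, -1.0]]
ft_force: [0.4, -0.1, 0.0]
opening: 51.0
grip_force: 0.0
clock: 31.6
eef_pos: [641.2, 7.2, -27.8]
tcp_rot: [[-0.041, 0.999, 0.0], [0.999, 0.041, -0.002], [-0.002, 0.0, -1.0]]
ft_force: [0.3, -4.4, 0.6]
opening: 51.1
grip_force: 2.5
```

```bash
python3 -m crank '[[[0.6,0.002,0,0,0],[0.6,0.002,0,0,0],[0.6,0.002,0,0,0],[0.6,0,0,0,0]]]'
python3 -m crank '[[[0.6,-0.02,0,0,0],[0.4,-0.01,0,-0.05,0],[0.2,0,-0.04,-0.03,0],[0,0,-0.06,0,0],[0,0,-0.02,0,0],[0,0.065,0,0,0],[0,0,0,0.04,0],[0,0,0,0.03,0],[0,0,0,0.015,0],[0,0,0,0,0]]]'
```

```text
clock: 32.1
eef_pos: [641.2, 6.9, -27.7]
tcp_rot: [[-0.039, 0.999, -0.0], [0.999, 0.039, -0.009], [-0.009, -0.0, -1.0]]
ft_force: [1.5, -15.2, 2.2]
opening: 51.1
grip_force: 7.7out of range
```

```bash
python3 -m crank '[[[0.6,-0.02,0,0,0],[0.4,-0.01,0,-0.05,0],[0.2,0,-0.03,-0.03,0],[0,0,-0.055,0,0],[0,0.03,0,0,0],[0,0.032,0,0,0],[0,0,0,0.04,0],[0,0,0,0.03,0],[0,0,0,0.015,0],[0,0,0,0,0]]]'
```

```text
clock: 33.35
eef_pos: [553.7, 43.7, -33.3]
tcp_rot: [[-0.042, 0.999, -0.002], [0.999, 0.042, 0.0], [0.001, -0.002, -1.0]]
ft_force: [-0.2, 0.3, 0.5]
opening: -0.0
grip_force: 0.0
```

```bash
python3 -m crank '[[[0,0,0.01,0,0],[0,0,0.01,0,0],[0,0,0.006,0,0],[0,0,0.002,0,0],[0,0,0,0,0]]]'
python3 -m crank '[[[0,0,0.002,0,0],[0,0,0.002,0,0],[0,0,0.002,0,0],[0,0,0,0,0]]]'
```

```text
clock: 33.98
eef_pos: [582.1, 44.5, -32.8]
tcp_rot: [[-0.042, 0.999, -0.001], [0.999, 0.042, -0.0], [-0.0, -0.001, -1.0]]
ft_force: [-2.5, -1.0, 0.9]
opening: 0.5
grip_force: 0.8
clock: 34.48
eef_pos: [581.7, 44.3, -33.8]
tcp_rot: [[-0.043, 0.999, -0.012], [0.999, 0.043, -0.003], [-0.002, -0.012, -1.0]]
ft_force: [-17.2, -1.1, 12.2]
opening: 0.2
grip_force: 8.5
```

The block is snug against both faces. I'll retract and find the pin.

```bash
python3 -m crank '[[[0,0,-0.02,0,0],[0,0,0,-0.05,0],[0,0,0,-0.05,0],[0,-0.02,0,-0.04,0],[0,-0.03,0.05,0,0],[0,-0.02,0.05,0,0],[0,0,0,0,0],[0,0,0,0,0]]]'
python3 - <<'E'
from h import *
print(arm.get_obs()['eef_pos'])
for c in ['wrist','top','scene']:
  eyes.grab_frame(c);
  for n in ['keeper_pin','keeper','stop','block_mid']:
    for r in eyes.look_for(n,c)[:2]:
      if r['p']>.3: print(c,n,round(r['p'],2),np.round(r['point']),proj(c,r['point']).round())
im=save('wrist','w11.png')
# bright, unsaturated metal pixels -> aluminium arm / steel pin
hsv=cv2.cvtColor(im,cv2.COLOR_RGB2HSV);m=((hsv[...,1]<40)&(hsv[...,2]>120)).astype(np.uint8)
n,l,st,ce=cv2.connectedComponentsWithStats(m)
for k in range(1,n):
    if st[k,4]>40:
        q=np.column_stack(np.where(l==k)[::-1]).astype(np.float32);r=cv2.minAreaRect(q)
        print(st[k].tolist(),ce[k].round(),np.round(cv2.boxPoints(r)).tolist(),back('wrist',*ce[k],42).round())
E
```

```text
clock: 35.48
eef_pos: [670.8, -21.1, 106.8]
tcp_rot: [[-0.043, 0.999, -0.001], [0.999, 0.043, 0.001], [0.001, -0.001, -1.0]]
ft_force: [-1.0, 0.5, -0.1]
opening: 0.1
grip_force: 0.0
[670.76365898 -21.06640089 106.84472018]
wrist keeper_pin 0.82 [662.  95.  40.] [317.  32.]
wrist keeper 0.9 [661.  91.  38.] [316.  39.]
wrist block_mid 0.75 [644.  52.  30.] [290.  98.]
top keeper_pin 0.59 [652.  95.  40.] [245. 161.]
top keeper 0.48 [647. 102.  40.] [241. 163.]
top stop 0.89 [510.  86.  22.] [247. 223.]
scene keeper_pin 0.86 [670.  87.  44.] [291. 171.]
scene keeper 0.82 [670.  90.  44.] [290. 171.]
scene stop 0.74 [530.  81.  22.] [256. 208.]
scene block_mid 0.71 [635.  37.  28.] [300. 190.]
[240, 0, 150, 54, 6173] [314.  26.] [[240.0, 0.0], [389.0, 0.0], [389.0, 53.0], [240.0, 53.0]] [661.  98.  42.]
[142, 29, 14, 15, 153] [149.  36.] [[140.0, 36.0], [148.0, 27.0], [158.0, 37.0], [150.0, 46.0]] [552.  87.  42.]
[416, 45, 224, 355, 41137] [563. 264.] [[416.0, 45.0], [639.0, 45.0], [639.0, 399.0], [416.0, 399.0]] [870. -68.  42.]
[313, 52, 21, 5, 50] [323.  54.] [[313.0, 53.0], [333.0,
[... 302 characters left out ...]
, 533] [312. 274.] [[304.0, 250.0], [317.0, 250.0], [317.0, 300.0], [304.0, 300.0]] [665. -87.  42.]
[326, 250, 14, 52, 527] [332. 274.] [[325.0, 250.0], [338.0, 250.0], [340.0, 300.0], [327.0, 301.0]] [682. -85.  42.]
[162, 333, 17, 12, 133] [169. 337.] [[162.0, 333.0], [178.0, 333.0], [178.0, 344.0], [162.0, 344.0]] [ 541. -155.   42.]
[204, 353, 24, 22, 147] [216. 363.] [[201.0, 370.0], [226.0, 352.0], [229.0, 356.0], [204.0, 375.0]] [ 581. -182.   42.]
[416, 352, 26, 24, 156] [427. 363.] [[413.0, 356.0], [416.0, 351.0], [444.0, 371.0], [441.0, 376.0]] [ 774. -174.   42.]
[131, 354, 16, 9, 69] [137. 357.] [[130.0, 356.0], [146.0, 353.0], [147.0, 359.0], [131.0, 362.0]] [ 510. -179.   42.]
```

```bash
python3 -m crank '[[[0,0.03,0,-0.02,0],[0,0.02,0,-0.02,0],[0,0,0,0,0],[0,0,0,0,0]]]'
python3 - <<'E'
from h import *
im=save('wrist','w12.png')
hsv=cv2.cvtColor(im,cv2.COLOR_RGB2HSV);m=((hsv[...,1]<40)&(hsv[...,2]>120)).astype(np.uint8)
n,l,st,ce=cv2.connectedComponentsWithStats(m)
for k in range(1,n):
    if st[k,4]>500 and st[k,1]<150:
        ys,xs=np.where(l==k);print(st[k].tolist())
        for c in range(xs.min(),xs.max()+1,6):
            q=ys[xs==c];print(c,q.min(),q.max(),end='; ')
        print()
g=cv2.cvtColor(im,cv2.COLOR_RGB2GRAY)[:,:]
for x,y,nm in [(633,93,'pivot'),(698,93,'pin t0'),(696,77,'pin .25')]: print(nm,[proj('wrist',[x,y,z]).round() for z in (42,76)])
E
```

```text
clock: 36.78
eef_pos: [669.0, 26.8, 146.8]
tcp_rot: [[-0.041, 0.999, -0.001], [0.999, 0.041, -0.001], [-0.001, -0.001, -1.0]]
ft_force: [-0.2, -0.6, -1.0]
opening: 0.1
grip_force: 0.0
[271, 39, 146, 100, 4875]
271 58 58; 277 52 83; 283 46 85; 289 44 85; 295 45 85; 301 46 85; 307 47 85; 313 43 85; 319 40 85; 325 41 85; 331 44 85; 337 53 85; 343 56 84; 349 67 84; 355 59 84; 361 53 84; 367 52 84; 373 57 84; 379 60 84; 385 69 119; 391 77 126; 397 88 128; 403 98 132; 409 109 137; 415 112 132; 
[266, 89, 110, 33, 2815]
266 101 104; 272 92 117; 278 89 120; 284 89 121; 290 91 119; 296 92 117; 302 92 117; 308 92 117; 314 92 118; 320 93 118; 326 93 118; 332 93 118; 338 93 118; 344 93 118; 350 93 118; 356 93 118; 362 93 118; 368 94 116; 374 100 111; 
[416, 95, 224, 305, 40019]
416 306 307; 422 299 311; 428 292 314; 434 285 317; 440 278 321; 446 271 324; 452 268 328; 458 266 331; 464 264 335; 470 260 338; 476 254 342; 482 244 345; 488 222 349; 494 215 352; 500 207 356; 506 200 359; 512 193 363; 518 186 366; 524 179 370; 530 176 373; 536 177 377; 542 176 380; 548 174 384; 554 170 387; 560 163 391; 566 130 394; 572 123 398; 578 116 399; 584 109 399; 590 102 399; 596 95 399; 602 101 399; 608 105 399; 614 110 399; 620 115 399; 626 120 399; 632 124 399; 638 129 399; 
pivot [array([282., 105.]), array([276., 107.])]
pin t0 [array([362., 108.]), array([367., 111.])]
pin .25 [array([358., 128.]), array([362., 133.])]
```

The pivot (≈634,93) and pin (≈698,96) match the prediction, with the keeper at about 0. I'll turn the tool so the camera sits over the fence and come in behind the pin.

```bash
python3 -m crank '[[[0,0,0,0,-10],[0,0,0,0,-10],[0,0,0,0,-10],[0,0,0,0,-10],[0,0,0,0,-10],[0,0,0,0,-10],[0,0,0,0,-10],[0,0,0,0,-10],[0,0,0,0,-10],[0,-0.0165,0.048,0,0],[0,-0.0165,0.048,0,0],[0,0,0,0,0]]]'
python3 -m crank '[[[0,0,0,0.04,0],[0,0,0,0.04,0],[0,0,0,0.03,0],[0,0,0,0.015,0],[0,0,0,0.007,0],[0,0,0,0,0]]]'
```

```text
clock: 38.33
eef_pos: [697.1, 130.7, 146.4]
tcp_rot: [[-0.999, -0.048, -0.002], [-0.048, 0.999, 0.003], [0.001, 0.003, -1.0]]
ft_force: [0.3, -0.4, 1.2]
opening: 0.1
grip_force: 0.0
clock: 39.08
eef_pos: [698.5, 125.2, 15.7]
tcp_rot: [[-0.999, -0.042, 0.0], [-0.042, 0.999, 0.0], [-0.0, -0.0, -1.0]]
ft_force: [-0.6, -1.0, 0.7]
opening: -0.2
grip_force: 0.0
```

```bash
python3 -m crank '[[[0,0,-0.009,0,0],[0,-0.0025,-0.0116,0,10],[0,-0.0025,-0.0116,0,10],[0,-0.0025,-0.0116,0,10],[0,-0.0025,-0.0116,0,10],[0,0,0,0,0]]]'
python3 - <<'E'
from h import *
for c in ['wrist','scene']:
  eyes.grab_frame(c)
  for n in ['keeper_pin','keeper','block_mid']:
    for r in eyes.look_for(n,c)[:1]: print(c,n,round(r['p'],2),np.round(r['point']))
E
```

```text
clock: 39.83
eef_pos: [698.9, 68.1, 16.3]
tcp_rot: [[-0.792, 0.61, 0.002], [0.61, 0.792, -0.002], [-0.002, -0.0, -1.0]]
ft_force: [-0.6, 0.5, -0.6]
opening: -0.2
grip_force: 0.0
wrist keeper_pin 0.94 [657.  76.  40.]
wrist keeper 0.62 [652.  76.  40.]
wrist block_mid 0.9 [631.  49.  30.]
scene keeper 0.85 [660.  65.  42.]
scene block_mid 0.97 [629.  33.  33.]
```

```bash
python3 -m crank '[[[0,-0.0025,-0.0116,0,10],[0,-0.0025,-0.0116,0,10],[0,-0.0025,-0.0116,0,10],[0,-0.0025,-0.0116,0,10],[0,0,0,0,0]]]'
python3 -m crank '[[[0,-0.0012,-0.0058,0,5],[0,-0.0006,-0.003,0,2.5],[0,0,0,0,0]]]'
```

```text
clock: 40.85
eef_pos: [667.6, 34.0, 15.3]
tcp_rot: [[-0.217, 0.976, -0.0], [0.976, 0.217, -0.001], [-0.001, -0.001, -1.0]]
ft_force: [-0.3, -0.2, 0.7]
opening: -0.1
grip_force: 0.0
clock: 41.22
eef_pos: [659.7, 31.5, 15.3]
tcp_rot: [[-0.088, 0.996, -0.0], [0.996, 0.088, 0.0], [0.0, -0.0, -1.0]]
ft_force: [0.3, -0.2, 0.2]
opening: -0.1
grip_force: 0.0
```

Now straight −x in small steps until the end of travel is felt.

```bash
python3 -m crank '[[[0,0,-0.002,0,2.5],[0,0,-0.002,0,0],[0,0,-0.001,0,0],[0,0,0,0,0]]]'
python3 -m crank '[[[0,0,-0.001,0,0],[0,0,-0.001,0,0],[0,0,-0.001,0,0],[0,0,0,0,0]]]'
python3 -m crank '[[[0,0,-0.001,0,0],[0,0,-0.001,0,0],[0,0,0,0,0]]]'
```

```text
clock: 41.72
eef_pos: [655.6, 31.1, 15.4]
tcp_rot: [[-0.043, 0.999, 0.002], [0.999, 0.043, 0.001], [0.0, 0.002, -1.0]]
ft_force: [4.1, 0.4, -3.4]
opening: -0.3
grip_force: 2.1
clock: 42.22
eef_pos: [655.4, 31.1, 15.9]
tcp_rot: [[-0.043, 0.999, 0.007], [0.999, 0.042, 0.002], [0.001, 0.007, -1.0]]
ft_force: [11.3, 1.2, -7.4]
opening: -0.2
grip_force: 5.8
clock: 42.6
eef_pos: [655.4, 31.1, 16.2]
tcp_rot: [[-0.042, 0.999, 0.011], [0.999, 0.042, 0.002], [0.002, 0.011, -1.0]]
ft_force: [15.9, 0.7, -11.2]
opening: 0.3
grip_force: 8.1
```

Hard stop: the keeper is at the end of its travel. I'll back off, lift clear and check everything.

```bash
python3 -m crank '[[[0,0,0.02,0,0],[0,0,0.01,-0.03,0],[0,0,0,-0.06,0],[0,0,0,-0.05,0],[0,-0.05,-0.02,-0.02,0],[0,-0.03,0,0,0],[0,0,0,0,0],[0,0,0,0,0]]]'
python3 - <<'E'
from h import *
for c in ['wrist','top','scene']:
  eyes.grab_frame(c)
  for n in ['keeper_pin','keeper','block_mid','stone_mid','dark_mid','spruce_mid','ebony_mid']:
    for r in eyes.look_for(n,c)[:(3 if n=='stone_mid' else 1)]:
      if r['p']>.3: print(c,n,round(r['p'],2),np.round(r['point']))
im=save('wrist','w13.png')
for nm,a,b in [('x',[575,40,28],[725,48,28]),('y',[612,0,28],[608,90,28]),('y2',[670,0,28],[666,90,28])]:
    print(nm)
    a,b=np.array(a,float),np.array(b,float);i=eyes.camera_info('wrist');M=np.array(i['intrinsics'])@np.array(i['camera_from_world'])[:3]
    for t in np.arange(0,1.001,3/np.linalg.norm(b-a)):
        p=a+t*(b-a);q=M@np.append(p,1);u,v=(q[:2]/q[2]).round().astype(int)
        if 0<=u<640 and 0<=v<400: print(p[:2].round().astype(int).tolist(),im[v,u].tolist(),end='|')
    print()
E
```

```text
clock: 43.6
eef_pos: [662.3, -47.4, 174.9]
tcp_rot: [[-0.043, 0.999, -0.001], [0.999, 0.043, 0.001], [0.001, -0.001, -1.0]]
ft_force: [-0.3, 0.8, 0.1]
opening: 0.0
grip_force: 0.0
wrist keeper_pin 0.98 [634.  63.  39.]
wrist keeper 0.67 [635.  65.  40.]
wrist block_mid 0.76 [656.  49.  30.]
wrist stone_mid 0.96 [ 698. -132.   24.]
wrist stone_mid 0.96 [412. -23.  22.]
wrist spruce_mid 0.94 [ 447. -161.   49.]
wrist ebony_mid 0.63 [ 465. -173.   31.]
top keeper_pin 0.49 [636.  87.  47.]
top keeper 0.56 [632.  91.  40.]
top block_mid 0.74 [552.  87.  25.]
top stone_mid 0.69 [478. 172.  23.]
top dark_mid 0.6 [ 460. -257.   31.]
top spruce_mid 0.67 [ 487. -306.   18.]
top ebony_mid 0.68 [ 488. -307.   22.]
scene keeper_pin 0.7 [630.  50.  43.]
scene keeper 0.62 [627.  52.  44.]
scene block_mid 0.81 [621.  33.  31.]
scene stone_mid 0.86 [474. 166.  19.]
scene stone_mid 0.61 [402. -33.  28.]
scene dark_mid 0.56 [ 430. -208.   32.]
scene spruce_mid 0.64 [ 438. -171.   47.]
scene ebony_mid 0.64 [ 480. -311.   17.]
x
[575, 40] [67, 76, 85]|[578, 40] [49, 60, 69]|[581, 40] [45, 59, 68]|[584, 4
[... 2117 characters left out ...]
69, 12] [140, 115, 113]|[669, 15] [142, 117, 112]|[669, 18] [151, 122, 117]|[669, 21] [255, 224, 173]|[669, 24] [253, 222, 174]|[669, 27] [254, 229, 185]|[669, 30] [254, 231, 187]|[669, 33] [254, 232, 188]|[668, 36] [254, 233, 193]|[668, 39] [254, 234, 194]|[668, 42] [254, 236, 199]|[668, 45] [255, 240, 205]|[668, 48] [254, 236, 200]|[668, 51] [254, 236, 201]|[668, 54] [255, 239, 205]|[667, 57] [255, 241, 210]|[667, 60] [255, 238, 204]|[667, 63] [253, 225, 188]|[667, 66] [253, 226, 188]|[667, 69] [254, 229, 192]|[667, 72] [253, 222, 183]|[667, 75] [254, 230, 191]|[667, 78] [254, 230, 189]|[666, 81] [253, 219, 174]|[666, 84] [254, 227, 179]|[666, 87] [254, 230, 183]|[666, 90] [254, 228, 182]|
```

The block runs right up to the end stop and the fence with no mat showing between. The keeper lies across it, the stone is behind the fence, and the tray pieces are in place.

```bash
python3 -c "
from plant import order;print(order.job_done())"
```

```text
the job is handed in; nothing more can be done
None
```

Job handed in at 43.6 s or just after: the stone lies behind the long fence, the block is snug in the stop's corner (pushed there, never lifted), and the keeper is turned to its end stop; mid-push the fingers rode up onto the block and pressed it at about 13 N before I re-pushed it.

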